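# Fit the lifting bar to the dye caddy and hold it up level

### The arm

A 6-joint arm with a two-finger parallel gripper is mounted at the origin on a cart in front of the work surface, level with it; the furniture and walls round the work are solid. World frame = base frame: x ahead of the robot, y to its left, z up, the work surface at z = 0. Lengths are in m, angles in degrees, forces in N, time in s.
With the tool pointing down it reaches from about 0.3 to 0.75 m from the base axis. Payload 8.5 kg.
Tool frame: the origin (TCP) lies midway between the tips of the shut fingers; the grasp point (between the pads) lies 19 mm behind it; z points along the fingers, y is the line along which they close (so a half turn about z gives the same grasp; the last joint's range is limited). The gripper opens to 85 mm and grips with 20 to 120 N. Pads are 22 mm wide; open, the fingers measure 114 mm over their backs; the gripper's body (76 mm by 85 mm) begins 54 mm behind the grasp point. The pads swing forward as they close: fully open they stand 13 mm farther back than shut.
Start: joints at [-79.429, 21.807, 74.336, -0, 83.858, -12.336], TCP at [0.214, -0.507, 0.231] pointing down, gripper open.
Joint ranges: [-178.18, 178.18], [-50.72, 133.34], [12.68, 142.11], [-81.47, 261.47], [9.98, 163.14], [-165.26, 165.26]. Speed limits (degrees/s): [136.94, 136.94, 180, 180, 180, 180].

### API

Orientations are given as a 3x3 rotation matrix whose columns are the frame's x, y, z axes.
In Python, from rig import env, get_image, close_job gives the robot as it stands.
- The arm moves only by the tool step_arm, never from a script. Its argument "targets" is a list of rows, each a list of 2 entries, a list of its own where there are three numbers: the shift along the tool's x, y, z as a fraction of full scale, then the turn, a rotation vector about the tool's x, y, z as a fraction of full scale. In form: [[[x, y, z], [wx, wy, wz]], ...]. A call has 1 to 10 rows; each row is the pose to reach, as a shift and turn from the pose commanded when the call began, along the tool's axes at that moment; what a row does not reach only later rows make up. Full scale, the value 1, is 0.3 m for a shift and 45 degrees for a turn. A row lasts 1/12 s, in which the tool goes at most 41.7 mm and 7.16 degrees, less where a joint would pass 70% of its speed; a pose out of reach is approached as far as the arm can. A call with a number of a shift or a turn outside -1 to 1 is refused whole. A call with a gripper value outside its range is refused whole. "jaw" is the finger opening in mm, from 0 to 85.4, set as the call begins (left out, the last holds). The fingers move at their own pace and stop on an object; "grip_force" is the grip in N (left out, the last holds). Time passes only in rows, so rows that repeat a pose let the fingers close. It gives the time, the measured TCP pose, the force, the opening and the grip force at its end, in the units of the state.
- env.observe(): the state, without advancing time (a new reading comes with each control period).
- get_image(name): name is "scene" or "top"; returns a dict with "img" (420x560x3 uint8, red, green, blue), "z_map" (420x560 float32, m along the optical axis (not along the pixel's ray), 0 where there is no reading), "intrinsics" (3x3 intrinsics, pixels), "D" ([k1, k2, p1, p2, k3] as OpenCV has them; the pictures are not rectified), "rvec" (rotation vector, rad) and "tvec" (3), from world to camera coordinates, as OpenCV has them. Camera axes: x right, y down, z forward; pixel columns grow to the right and rows downward; lengths in m; the calibration is good to about 2 mm. A picture is of the moment at which its call begins.
- close_job(): hands the job in; it is judged then, once.
The state is a dict: "time_s": time; "q": joint angles; "qvel": joint speeds; "joint_efforts": joint torques, N m; "position": TCP position; "tool_rot": TCP orientation; "ft_force": force on the tool from outside, world axes, zero at the start; "wrist_torque": the same for the moment, N m; "grip_width": finger opening in m; "gripper_force": force on a finger pad.
Only numpy, scipy, OpenCV 4.12 (cv2) and the standard library are available. Lean on these libraries where they do the work, as an engineer would, in place of code of your own. Each camera call takes 0.05 s, during which the arm holds its last target. There are 200 camera calls.

### The job

Lay the loose lifting bar across the two end plates of the green bottle caddy, down in their slots while the caddy stands on the table, and slide it sideways under the two hooks. Then raise the caddy by that bar alone, gripping only the bar, about 8 cm clear of the table with its three bottles aboard, and finish there, holding it in the air still and level. Do not tip the caddy or the bottles, and leave the mug, the petri dish and the dropper bottle standing behind the work where they are.

Things in the scene. Friction and masses are not known exactly. Their poses are not given: they have to be found in the camera images.
- caddy: Loose green sheet-metal bottle caddy, 0.4 kg, 205 mm long (its x), 90 mm wide (its y), 205 mm tall. Origin: centre of its underside, z up. Upright 5 mm end plates at x = -100 and +100 mm (outer faces 205 apart) with equal J-slots open at the top. Between them nothing is above the bottle tops (z = 139 mm). It is light: a sideways push of a few newtons slides it.
- lift_bar: Loose bar, 0.09 kg: square aluminium, 14 x 14 mm, 240 mm long along its x, orange square end flanges 26 x 26 x 6 mm (inner faces at x = +/-114 mm; they go outside the caddy's end plates), black rubber grip 80 mm long, 16 x 16 mm, round the middle. Origin: 13 mm below the bar's axis at mid length, level with the flanges' underside; starts flat on the table. Ends alike.
- bar_mid (a point): Centre point of the lifting bar, on its axis, in the middle of the black rubber grip; axes as the bar's.
- entry (a point): Point at (0, -24, 165) mm in the caddy frame: the bar's centre when it lies on the slot floors (z = 158) below the open mouths. Mouths: 24 mm wide, y = -36 to -12, between a horn on the -y side (top z = 193, flared lead-in to 205) and the hook on the +y side (top z = 201). The slot floor runs on level in +y, under the hook, to a wall at y = +9 mm.
- under_hooks (a point): Point at (0, 0, 178) mm in the caddy frame: the bar's centre when the caddy hangs from it. Hook pockets: roof underside z = 185 over y = -9 to +9, wall at +9, nib at y = -12 to -9 down to z = 180. Lying on the slot floor, the 14 mm bar slides 24 mm in +y from the mouth to y = 0 with 8 mm to spare under the nib; raised 13 mm there it bears in both hooks.
- dye_bottle_1: Brown dropper bottle, blue-banded label, black dropper cap, 33 mm wide, 131 mm tall, about 60 g, standing loose in the 42 mm hole at the caddy's x = -58 mm. Origin: centre of its underside.
- dye_bottle_2: Teal dropper bottle, 35 mm wide, 131 mm tall, about 60 g, standing loose in the caddy's middle hole. Origin: centre of its underside.
- dye_bottle_3: Brown dropper bottle with pale label, 37 mm wide, 131 mm tall, about 60 g, standing loose in the 42 mm hole at the caddy's x = +58 mm. Origin: centre of its underside.
- dye_bottle_4: Brown dropper bottle with red band, 39 mm wide, 131 mm tall, standing behind the work: leave alone. Origin: centre of its underside.
- rinse_mug: Striped cream mug, 84 mm wide (117 with handle), 95 mm tall, standing behind the work: leave alone. Origin: centre of its underside.
- petri_1: Petri dish with teal, 87 mm wide, 14 mm tall, behind the work: leave alone. Origin: centre of its underside.
There are look-alikes about, which are no part of the job. What is shaped like the dye_bottle_2 but yellow is not meant.

How it is judged (in metres and radians):
On the way:
1. the bar lies across both end plates, down in the slots, while the caddy stands on the table (x of bar_mid in the frame of caddy between -0.016 and 0.016 m and angle between the x axis of lift_bar and the x axis of caddy, either way round below 0.12 rad and y of bar_mid in the frame of caddy between -0.036 and 0.006 m and z of bar_mid in the frame of caddy between 0.155 and 0.172 m and height (world z) of caddy below 0.006 m and angle between caddy's own z axis and vertical below 0.06 rad), for 0.2 s.
At the end, for the whole second after the job is handed in: The caddy hangs level (0.10 rad) and still from the gripped bar alone, bar in both hook pockets (7 mm) and within 16 mm of the middle, underside 50 to 130 mm above the table; gripper and arm do not touch the caddy; its bottles stand in their holes (15 mm) (x of bar_mid in the frame of caddy between -0.016 and 0.016 m and angle between the x axis of lift_bar and the x axis of caddy, either way round below 0.12 rad and y of bar_mid in the frame of caddy between -0.007 and 0.007 m and z of bar_mid in the frame of caddy between 0.172 and 0.184 m and height (world z) of caddy between 0.05 and 0.13 m and angle between caddy's own z axis and vertical below 0.1 rad and linear speed of caddy below 0.03 m/s and angular speed of caddy below 0.15 rad/s and contact force between lift_bar and the fingers above 2 N and contact force between caddy and lift_bar above 2 N and contact force between caddy and the arm below 0.3 N and contact force between caddy and the fingers below 0.3 N and x of dye_bottle_1 in the frame of caddy between -0.073 and -0.043 m and y of dye_bottle_1 in the frame of caddy between -0.015 and 0.015 m and z of dye_bottle_1 in the frame of caddy between -0.002 and 0.025 m and x of dye_bottle_2 in the frame of caddy between -0.015 and 0.015 m and y of dye_bottle_2 in the frame of caddy between -0.015 and 0.015 m and z of dye_bottle_2 in the frame of caddy between -0.002 and 0.025 m and x of dye_bottle_3 in the frame of caddy between 0.043 and 0.073 m and y of dye_bottle_3 in the frame of caddy between -0.015 and 0.015 m and z of dye_bottle_3 in the frame of caddy between -0.002 and 0.025 m); the arm keeps its last pose, push and grip.
It fails at once if the caddy is tipped (over 0.35 rad) (angle between caddy's own z axis and vertical above 0.35 rad).
It fails at once if a bottle in the caddy is tipped (over 0.45 rad) (angle between any of dye_bottle_1, dye_bottle_2, dye_bottle_3's own z axis and vertical above 0.45 rad).
It fails at once if the red-banded brown bottle is disturbed (moved over 20 mm) (distance of dye_bottle_4 from where it was at the start of the episode above 0.02 m).
It fails at once if the mug is disturbed (moved over 20 mm) (distance of rinse_mug from where it was at the start of the episode above 0.02 m).
It fails at once if the petri dish is disturbed (moved over 20 mm) (distance of petri_1 from where it was at the start of the episode above 0.02 m).
It also fails if it takes over 51 s, if anything falls off the work surface, if the arm or the gripper's body presses on something with over 40 N, if the wrist force passes 120 N, or if a joint passes its speed limit or range.

## Working session

There is one attempt and no reset: what is moved stays moved. The work goes in short steps, Python scripts to look and compute and a tool call to move; the robot and the scene stay as the last step left them, time stands still between calls to the robot, and variables do not carry over. Pictures are saved under pics/ and viewed, at most 10 in all, crops included, and the job is handed in when it is done.

Besides the shell and the picture viewer there is one more tool, called after ">>>" in YAML: its name, and indented under it one key for each argument. step_arm: Moves the arm, as the interface text tells. Its arguments: {"type":"object","properties":{"targets":{"type":"array","items":{"type":"array"}},"jaw":{"type":"number"},"grip_force":{"type":"number"}},"required":["targets"]}

```bash
mkdir -p pics; cat > h.py <<'E'
import numpy as np, cv2
from rig import env, get_image, close_job
def cam(n):
    c=get_image(n); c['K']=np.array(c['intrinsics'],float); c['Dv']=np.array(c['D'],float)
    c['R']=cv2.Rodrigues(np.array(c['rvec'],float))[0]; c['t']=np.array(c['tvec'],float).ravel(); return c
def save(c,f): cv2.imwrite(f,cv2.cvtColor(c['img'],cv2.COLOR_RGB2BGR))
def pts3(c):
    h,w=c['z_map'].shape; u,v=np.meshgrid(np.arange(w),np.arange(h))
    n=cv2.undistortPoints(np.stack([u,v],-1).reshape(-1,1,2).astype(float),c['K'],c['Dv']).reshape(h,w,2)
    z=c['z_map'].astype(float); P=np.dstack([n*z[...,None],z])
    return (P-c['t'])@c['R']
def ray(c,uv,zz):
    n=cv2.undistortPoints(np.array(uv,float).reshape(-1,1,2),c['K'],c['Dv']).reshape(-1,2)
    d=np.c_[n,np.ones(len(n))]@c['R']; o=-c['R'].T@c['t']
    return o+d*((zz-o[2])/d[:,2])[:,None]
E
python3 - <<'E'
from h import *
for n in('scene','top'):
    c=cam(n); save(c,f'pics/{n}0.png'); np.savez(f'{n}0.npz',img=c['img'],P=pts3(c)); print(n,-c['R'].T@c['t'],(c['z_map']>0).mean())
s=env.observe(); print(s)
E
```

```text
scene [0.26648188 0.79505415 0.72904587] 0.9959183673469387
top [0.45933176 0.22970534 0.98984235] 0.9960671768707483
{'time_s': 0.1, 'q': array([-7.94289212e+01,  2.18386232e+01,  7.43791333e+01, -6.27985036e-04,
        8.38592794e+01, -1.23361969e+01]), 'qvel': array([ 0.00324399, -0.07726526, -0.10329072,  0.13220794, -0.06815027,
       -0.07160932]), 'joint_efforts': array([ 3.66106971e-03, -4.49218297e+01, -2.31658655e+01, -1.83544021e-04,
        3.56643999e-03,  9.81467068e-07]), 'position': array([ 0.21402439, -0.50636236,  0.23076705]), 'tool_rot': array([[ 9.21135562e-01,  3.89241841e-01, -2.57373529e-04],
       [ 3.89241828e-01, -9.21134658e-01,  1.31971144e-03],
       [ 2.76611232e-04, -1.31581368e-03, -9.99999096e-01]]), 'ft_force': array([ 0.02062965, -0.03304856,  0.13559037]), 'wrist_torque': array([-0.02409697, -0.01431206, -0.00245577]), 'gripper_force': 0.0, 'grip_width': 0.0853279470283327}
```

View pics/scene0.png

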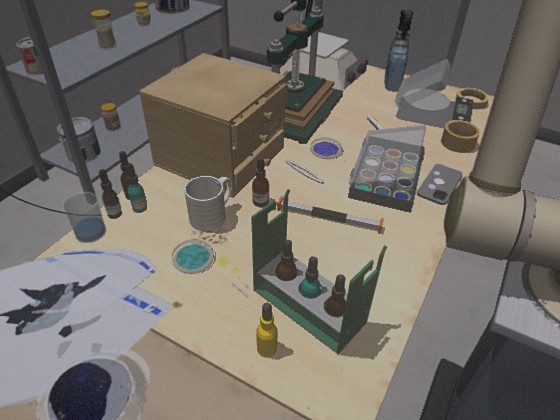

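View pics/top0.png

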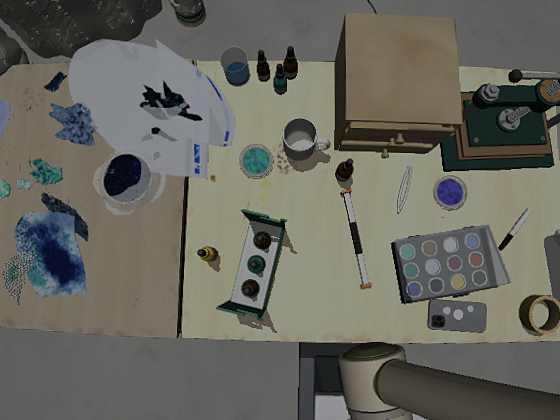

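The scene view shows the caddy at about (310,270) with its slots on top and the bar at (330,215). In the top view the caddy is at about (255,265), the bar runs (348,195)–(365,285), and the red-banded bottle at (345,170) is close to the bar's far end.

```bash
python3 - <<'E'
from h import *
for n in('scene','top'):
    d=np.load(n+'0.npz'); P=d['P']; hsv=cv2.cvtColor(d['img'],cv2.COLOR_RGB2HSV); H,S,V=cv2.split(hsv)
    reg=(P[...,0]>.2)&(P[...,0]<.7)&(P[...,1]>-.1)&(P[...,1]<.4)
    o=reg&(H<14)&(S>140)&(V>120)&(P[...,2]>.005)&(P[...,2]<.05)
    k,l,st,ce=cv2.connectedComponentsWithStats(o.astype(np.uint8))
    for i in range(1,k):
        if st[i,4]>8: q=P[l==i]; print(n,'orange',st[i,4],ce[i].round(1),np.median(q,0).round(4),q.min(0).round(3),q.max(0).round(3))
    g=reg&(H>55)&(H<90)&(S>80)&(P[...,2]>.145)&(P[...,2]<.23)
    k,l,st,ce=cv2.connectedComponentsWithStats(g.astype(np.uint8))
    for i in range(1,k):
        if st[i,4]>15: q=P[l==i]; print(n,'green',st[i,4],ce[i].round(1),q.mean(0).round(4),q.min(0).round(3),q.max(0).round(3), 'dir',np.linalg.svd(q[:,:2]-q[:,:2].mean(0))[2][0].round(3))
a=cv2.imread('pics/scene0.png')[175:355,230:400]; b=cv2.imread('pics/top0.png')[195:335,190:380]
cv2.imwrite('pics/crop.png',np.hstack([cv2.resize(a,(400,424),interpolation=2),cv2.copyMakeBorder(cv2.resize(b,(400,295),interpolation=2),0,129,0,0,0)]))
E
```

```text
scene orange 15 [279.5 200.2] [0.6461 0.0936 0.0264] [0.643 0.081 0.023] [0.648 0.102 0.028]
scene orange 14 [381.1 221.9] [0.4181 0.0407 0.026 ] [0.414 0.029 0.025] [0.42  0.053 0.029]
top green 164 [261.2 216.2] [0.5612 0.2886 0.18  ] [0.55  0.237 0.145] [0.571 0.329 0.206] dir [-0.21  -0.978]
top green 220 [238.2 310.6] [0.3688 0.3296 0.1798] [0.357 0.28  0.146] [0.378 0.37  0.206] dir [0.221 0.975]
```

View pics/crop.png

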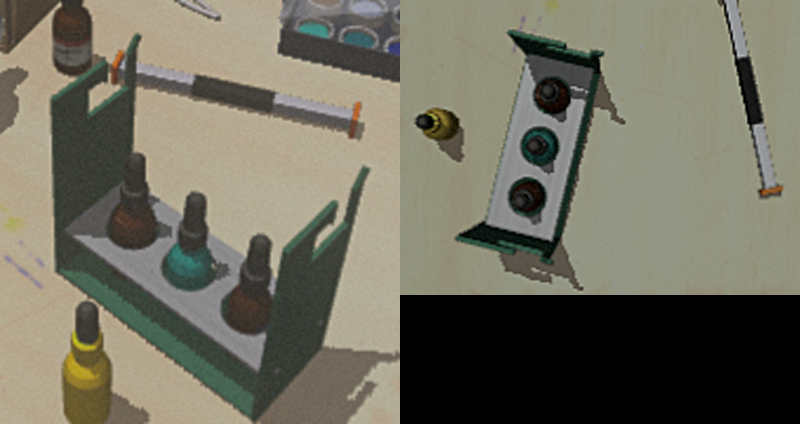

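The crop shows the horn with its flared lead-in on the bar's side (world −y) and the hooks on world +y, so the caddy's x and y axes roughly follow the world's.

```bash
python3 - <<'E'
from h import *
a=np.radians(-12.05); Rz=np.array([[np.cos(a),-np.sin(a)],[np.sin(a),np.cos(a)]])
c0=np.array([.465,.309])
for n in('scene','top'):
    d=np.load(n+'0.npz'); P=d['P'].reshape(-1,3)
    L=np.c_[(P[:,:2]-c0)@Rz,P[:,2]]
    for s in(-1,1):
        m=(abs(s*L[:,0]-.1)<.013)&(abs(L[:,1])<.07)&(L[:,2]>.03)&(L[:,2]<.215)
        q=L[m]; print(n,s,len(q))
        ok=q[(q[:,2]>.06)]; f=np.polyfit(ok[:,1],ok[:,0],1); print('  x fit slope %.4f x0 %.4f'%tuple(f),'pct x',np.percentile(ok[:,0],[5,25,50,75,95]).round(4))
        for lo in np.arange(.06,.215,.0155):
            r=q[(q[:,2]>lo)&(q[:,2]<lo+.0155)]
            if len(r)>3: y=np.sort(r[:,1]); g=np.diff(y); gi=np.argmax(g); print('  z%.3f n%d y %.4f..%.4f x %.4f gap %.4f..%.4f'%(lo,len(r),y[0],y[-1],np.median(r[:,0]),y[gi],y[gi+1]))
    # bar
    ab=np.radians(13.1); Rb=np.array([[np.cos(ab),-np.sin(ab)],[np.sin(ab),np.cos(ab)]])
    B=np.c_[(P[:,:2]-[.532,.067])@Rb,P[:,2]]; img=d['img'].reshape(-1,3)
    for lo,hi in((-.112,-.05),(-.035,.035),(.05,.112)):
        m=(B[:,0]>lo)&(B[:,0]<hi)&(abs(B[:,1])<.02)&(B[:,2]>.014)
        q=B[m]; t=q[q[:,2]>q[:,2].max()-.006]; print(n,'bar',len(q),'top z',np.percentile(q[:,2],[50,90]).round(4),'y rng',np.percentile(t[:,1],[3,50,97]).round(4))
    dark=(abs(B[:,0])<.07)&(abs(B[:,1])<.006)&(B[:,2]>.012)&(img.max(1)<90); print(n,'grip x',np.percentile(B[dark,0],[1,99]).round(4))
    m=(abs(B[:,0])<.14)&(abs(B[:,1])<.006)&(B[:,2]>.01)&(B[:,2]<.032);print(n,'bar x ext',np.percentile(B[m,0],[.3,99.7]).round(4))
E
```

```text
scene -1 1738
  x fit slope 0.0094 x0 -0.1030 pct x [-0.1041 -0.1037 -0.1034 -0.1029 -0.1   ]
  z0.060 n129 y -0.0473..0.0425 x -0.1036 gap -0.0092..-0.0066
  z0.075 n135 y -0.0463..0.0417 x -0.1035 gap 0.0231..0.0254
  z0.091 n144 y -0.0472..0.0419 x -0.1035 gap -0.0406..-0.0386
  z0.106 n144 y -0.0476..0.0417 x -0.1035 gap -0.0451..-0.0425
  z0.122 n163 y -0.0494..0.0421 x -0.1035 gap -0.0494..-0.0466
  z0.138 n165 y -0.0495..0.0424 x -0.1034 gap -0.0495..-0.0462
  z0.153 n181 y -0.0474..0.0419 x -0.1031 gap -0.0468..-0.0449
  z0.168 n119 y -0.0471..0.0420 x -0.1031 gap -0.0379..0.0058
  z0.184 n158 y -0.0474..0.0424 x -0.1033 gap -0.0386..-0.0152
  z0.200 n120 y -0.0523..0.0416 x -0.1019 gap -0.0442..-0.0152
scene 1 2007
  x fit slope 0.0068 x0 0.0970 pct x [0.0956 0.0963 0.0968 0.0974 0.0993]
  z0.060 n161 y -0.0390..0.0408 x 0.0967 gap -0.0090..-0.0070
  z0.075 n178 y -0.0494..0.0411 x 0.0968 gap -0.0228..-0.0204
  z0.091 n194 y -0.0493..0.0414 x 0.0967 gap 0.0105..0.0124
  z0.106 n195 y -0.0491..0.0415 x 0.0967 gap -0.0417..-0.0395
  z0.122 n213 y -0.0481..0.0412 x 0.0968 gap -
[... 1542 characters left out ...]
 -0.0076..0.0018
  z0.106 n28 y -0.0470..0.0391 x 0.0975 gap -0.0336..-0.0270
  z0.122 n27 y -0.0472..0.0363 x 0.0975 gap 0.0064..0.0132
  z0.138 n31 y -0.0472..0.0393 x 0.0974 gap -0.0103..-0.0039
  z0.153 n59 y -0.0473..0.0404 x 0.0984 gap -0.0473..-0.0393
  z0.168 n19 y -0.0460..0.0409 x 0.0975 gap -0.0416..-0.0123
  z0.184 n32 y -0.0464..0.0384 x 0.0975 gap -0.0394..-0.0143
  z0.200 n76 y -0.0519..0.0417 x 0.0996 gap -0.0436..-0.0130
top bar 149 top z [0.0197 0.022 ] y rng [-0.0058  0.0009  0.0073]
top bar 201 top z [0.0211 0.023 ] y rng [-0.0079 -0.      0.007 ]
top bar 149 top z [0.0199 0.0224] y rng [-0.0078 -0.0013  0.0054]
top grip x [-0.0369  0.0612]
top bar x ext [-0.1176  0.1214]
```

```bash
cat >> h.py <<'E'
from scipy.spatial.transform import Rotation as Ro
def Rdown(yaw):
    a=np.radians(yaw); return np.array([[np.cos(a),np.sin(a),0],[np.sin(a),-np.cos(a),0],[0,0,-1.]])
def to(p,yaw):
    s=env.observe(); R=s['tool_rot']; d=R.T@(np.array(p)-s['position'])/.3
    r=np.degrees(Ro.from_matrix(R.T@Rdown(yaw)).as_rotvec())/45
    print('t%.2f pos'%s['time_s'],s['position'].round(4),'shift',d.round(4),'turn',r.round(4),'F',s['ft_force'].round(2),'w',round(s['grip_width']*1e3,1))
E
python3 -c "
from h import *
to([.5323,.067,.12],12.45)"
```

```text
t0.10 pos [ 0.214  -0.5064  0.2308] shift [ 1.7211 -1.347   0.3715] turn [-1.700e-03 -2.000e-04  2.324e-01] F [ 0.02 -0.03  0.14] w 85.3
```

>>> step_arm:
  targets:
    - [[0.86, -0.674, 0], [0, 0, 0]]
    - [[0.86, -0.674, 0], [0, 0, 0]]
    - [[0.86, -0.674, 0], [0, 0, 0]]
    - [[0.86, -0.674, 0], [0, 0, 0]]
    - [[0.86, -0.674, 0], [0, 0, 0]]
    - [[0.86, -0.674, 0], [0, 0, 0]]
    - [[0.86, -0.674, 0], [0, 0, 0]]
    - [[0.86, -0.674, 0], [0, 0, 0]]
    - [[0.86, -0.674, 0], [0, 0, 0]]
    - [[0.86, -0.674, 0], [0, 0, 0]]
  jaw: 60
  grip_force: 100

```text
time_s: 0.93
position: [0.3735, -0.2184, 0.2313]
tool_rot: [[0.92, 0.393, -0.0], [0.393, -0.92, 0.0], [-0.0, -0.0, -1.0]]
ft_force: [-0.1, -0.2, 1.0]
grip_width: 0.0602
gripper_force: 0.0
```

```bash
python3 -c "
from h import *
to([.5323,.067,.12],12.45)"
```

```text
t0.93 pos [ 0.3735 -0.2184  0.2313] shift [ 0.8604 -0.6672  0.3709] turn [-2.000e-04  2.000e-04  2.371e-01] F [-0.13 -0.23  0.99] w 60.2
```

>>> step_arm:
  targets:
    - [[0.86, -0.67, 0], [0, 0, 0.235]]
    - [[0.86, -0.67, 0], [0, 0, 0.235]]
    - [[0.86, -0.67, 0], [0, 0, 0.235]]
    - [[0.86, -0.67, 0.1], [0, 0, 0.235]]
    - [[0.86, -0.67, 0.2], [0, 0, 0.235]]
    - [[0.86, -0.67, 0.37], [0, 0, 0.235]]
    - [[0.86, -0.67, 0.37], [0, 0, 0.235]]
    - [[0.86, -0.67, 0.37], [0, 0, 0.235]]
    - [[0.86, -0.67, 0.37], [0, 0, 0.235]]
    - [[0.86, -0.67, 0.37], [0, 0, 0.235]]

```text
time_s: 1.77
position: [0.5325, 0.0678, 0.1161]
tool_rot: [[0.977, 0.215, -0.006], [0.215, -0.977, 0.001], [-0.006, -0.003, -1.0]]
ft_force: [-0.7, 1.4, -0.1]
grip_width: 0.06
gripper_force: 0.0
```

```bash
python3 -c "
from h import *
to([.5323,.067,.004],12.45)"
```

```text
t1.77 pos [0.5325 0.0678 0.1161] shift [0.001  0.0035 0.3736] turn [-0.0033  0.0072 -0.0003] F [-0.7   1.41 -0.11] w 60.0
```

>>> step_arm:
  targets:
    - [[0, 0, 0.1], [0, 0, 0]]
    - [[0, 0, 0.2], [0, 0, 0]]
    - [[0, 0, 0.28], [0, 0, 0]]
    - [[0, 0, 0.34], [0, 0, 0]]
    - [[0, 0, 0.36], [0, 0, 0]]
    - [[0, 0, 0.38], [0, 0, 0]]
    - [[0, 0, 0.38], [0, 0, 0]]
    - [[0, 0, 0.38], [0, 0, 0]]

```text
time_s: 2.43
position: [0.5331, 0.0651, 0.0072]
tool_rot: [[0.977, 0.213, 0.001], [0.213, -0.977, -0.0], [0.001, 0.0, -1.0]]
ft_force: [0.5, 0.0, 0.2]
grip_width: 0.0602
gripper_force: 0.0
```

```bash
python3 -c "
from h import *
to([.5323,.067,.004],12.45)"
```

```text
t2.43 pos [0.5331 0.0651 0.0072] shift [-0.0011 -0.0069  0.0106] turn [ 0.0006 -0.0017 -0.0034] F [0.46 0.02 0.2 ] w 60.2
```

>>> step_arm:
  targets:
    - [[-0.001, -0.007, 0.013], [0, 0, 0]]
    - [[-0.001, -0.007, 0.013], [0, 0, 0]]
    - [[-0.001, -0.007, 0.013], [0, 0, 0]]

```text
time_s: 2.68
position: [0.5318, 0.0677, 0.0028]
tool_rot: [[0.977, 0.214, 0.001], [0.214, -0.977, -0.0], [0.001, 0.0, -1.0]]
ft_force: [0.7, 0.6, -0.3]
grip_width: 0.0598
gripper_force: 0.0
```

>>> step_arm:
  targets:
    - [[0, 0, 0], [0, 0, 0]]
    - [[0, 0, 0], [0, 0, 0]]
    - [[0, 0, 0], [0, 0, 0]]
    - [[0, 0, 0], [0, 0, 0]]
    - [[0, 0, 0], [0, 0, 0]]
    - [[0, 0, 0], [0, 0, 0]]
    - [[0, 0, 0], [0, 0, 0]]
    - [[0, 0, 0], [0, 0, 0]]
  jaw: 0
  grip_force: 100

```text
time_s: 3.35
position: [0.5318, 0.0676, 0.0029]
tool_rot: [[0.977, 0.214, 0.001], [0.214, -0.977, -0.0], [0.001, 0.0, -1.0]]
ft_force: [-1.5, -0.6, 5.7]
grip_width: 0.0138
gripper_force: 98.1
```

>>> step_arm:
  targets:
    - [[0, 0, -0.03], [0, 0, 0]]
    - [[0, 0, -0.1], [0, 0, 0]]
    - [[0, 0, -0.2], [0, 0, 0]]
    - [[0, 0, -0.3], [0, 0, 0]]
    - [[0, 0, -0.4], [0, 0, 0]]
    - [[0, 0, -0.5], [0, 0, 0]]
    - [[0, 0, -0.6], [0, 0, 0]]
    - [[0, 0, -0.7], [0, 0, 0]]
    - [[0, 0, -0.8], [0, 0, 0]]
    - [[0, 0, -0.8], [0, 0, 0]]

```text
time_s: 4.18
position: [0.5332, 0.0676, 0.2487]
tool_rot: [[0.977, 0.214, 0.01], [0.214, -0.977, -0.001], [0.01, 0.003, -1.0]]
ft_force: [1.0, -0.2, -0.8]
grip_width: 0.0137
gripper_force: 97.7
```

```bash
python3 - <<'E'
from h import *
c=cam('top'); save(c,'pics/top1.png'); s=cam('scene'); save(s,'pics/scene1.png')
p=env.observe(); print(p['grip_width'],p['gripper_force'])
a=np.radians(-12.35); e=np.array([.4644,.3061])
y=np.array([-np.sin(a),np.cos(a)]); print('entry xy',e-.024*y,'under',e)
to([*(e-.024*y),.243],-12.35)
P=p['position']
for n,c in(('scene',s),('top',c)):
    q=pts3(c).reshape(-1,3); H,S,V=cv2.split(cv2.cvtColor(c['img'],cv2.COLOR_RGB2HSV))
    o=((H<14)&(S>120)&(V>90)).ravel()&(abs(q[:,2]-P[2])<.06)&(np.hypot(*(q[:,:2]-P[:2]).T)<.16)
    L=(q-P)@p['tool_rot']
    for sg in(-1,1):
        m=o&(sg*L[:,0]>.08); print(n,sg,m.sum(),np.median(L[m],0).round(4),L[m].min(0).round(4),L[m].max(0).round(4))
    m=(abs(abs(L[:,0])-.075)<.033)&(abs(L[:,1])<.02)&(abs(L[:,2])<.04)
    for sg in(-1,1):
        k=L[m&(sg*L[:,0]>0)]; print('  shaft',sg,len(k),np.percentile(k,[5,50,95],0).round(4).tolist())
E
```

```text
0.013474211825484013 97.69543647766113
entry xy [0.45926681 0.28265538] under [0.4644 0.3061]
t4.28 pos [0.5317 0.0677 0.2434] shift [-0.0826 -0.7516  0.0008] turn [ 2.000e-04 -2.600e-03  5.486e-01] F [ 1.08  0.01 -1.33] w 13.5
scene -1 36 [-0.1161 -0.0097 -0.0245] [-0.1186 -0.0135 -0.0269] [-0.1137  0.0115 -0.0029]
scene 1 37 [ 0.1172 -0.0113 -0.0211] [ 0.1149 -0.0144 -0.0268] [ 0.1206  0.0118 -0.0022]
  shaft -1 350 [[-0.1046, -0.0082, -0.0207], [-0.0753, -0.0055, -0.0175], [-0.0455, 0.0045, -0.0078]]
  shaft 1 312 [[0.0457, -0.0082, -0.0215], [0.0744, -0.0054, -0.0178], [0.1042, 0.0053, -0.0082]]
  return _methods._mean(a, axis=axis, dtype=dtype,
  ret = um.true_divide(
Traceback (most recent call last):
ValueError: zero-size array to reduction operation minimum which has no identity
```

View pics/scene1.png

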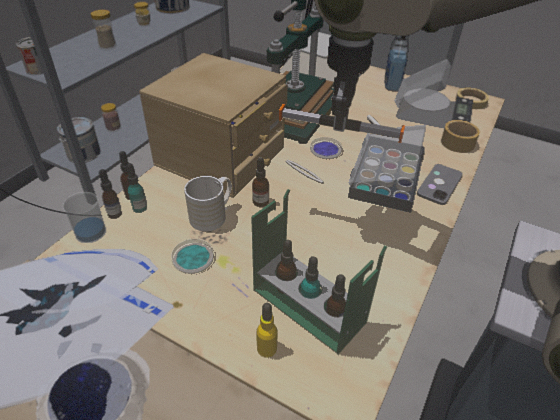

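The bar hangs level in the fingers (flanges at about (283,113) and (403,132)), and the caddy is undisturbed. Next I'll move above the mouths.

>>> step_arm:
  targets:
    - [[-0.01, -0.08, 0], [0, 0, 0.08]]
    - [[-0.02, -0.18, 0], [0, 0, 0.16]]
    - [[-0.03, -0.28, 0], [0, 0, 0.24]]
    - [[-0.04, -0.38, 0], [0, 0, 0.32]]
    - [[-0.05, -0.48, 0], [0, 0, 0.4]]
    - [[-0.06, -0.58, 0], [0, 0, 0.48]]
    - [[-0.07, -0.66, 0], [0, 0, 0.53]]
    - [[-0.08, -0.71, 0], [0, 0, 0.548]]
    - [[-0.083, -0.74, 0], [0, 0, 0.548]]
    - [[-0.083, -0.75, 0], [0, 0, 0.548]]

```text
time_s: 5.12
position: [0.4584, 0.2829, 0.2414]
tool_rot: [[0.977, -0.211, -0.002], [-0.211, -0.977, -0.001], [-0.002, 0.001, -1.0]]
ft_force: [-0.2, 0.6, -0.4]
grip_width: 0.0136
gripper_force: 97.8
```

>>> step_arm:
  targets:
    - [[0, 0, 0], [0, 0, 0]]
    - [[0, 0, 0], [0, 0, 0]]
    - [[0, 0, 0], [0, 0, 0]]

```text
time_s: 5.37
position: [0.4597, 0.2812, 0.2422]
tool_rot: [[0.977, -0.215, -0.0], [-0.215, -0.977, -0.0], [-0.0, 0.0, -1.0]]
ft_force: [-0.5, 0.5, 0.2]
grip_width: 0.0135
gripper_force: 97.8
```

```bash
cat > meas.py <<'E'
from h import *
import sys
tag=sys.argv[1]; p=env.observe(); a=np.radians(-12.35); Rz=np.array([[np.cos(a),-np.sin(a)],[np.sin(a),np.cos(a)]]); e=np.array([.4644,.3061])
for n in('scene','top'):
    c=cam(n); save(c,f'pics/{n}{tag}.png'); q=pts3(c).reshape(-1,3); H,S,V=[v.ravel() for v in cv2.split(cv2.cvtColor(c['img'],cv2.COLOR_RGB2HSV))]
    L=np.c_[(q[:,:2]-e)@Rz,q[:,2]]
    near=(abs(L[:,0])<.15)&(abs(L[:,1])<.09)&(L[:,2]>.1)&(L[:,2]<.4)
    o=near&((H<14)&(S>120)&(V>90))&(abs(L[:,0])>.105)
    for sg in(-1,1):
        m=o&(sg*L[:,0]>.08)
        if m.sum()>5: print(n,'flange',sg,m.sum(),'med',np.median(L[m],0).round(4),'lo',np.percentile(L[m],2,0).round(4),'hi',np.percentile(L[m],98,0).round(4))
        g=near&(abs(sg*L[:,0]-.1)<.008)&(H>50)&(H<95)&(S>60)&(L[:,2]<.30)
        if g.sum()>20: print(n,'plate',sg,g.sum(),'med',np.median(L[g],0).round(4),'lo',np.percentile(L[g],2,0).round(4),'hi',np.percentile(L[g],98,0).round(4))
    k=near&(abs(abs(L[:,0])-.07)<.022)&(S<60)&(V>90)&(L[:,2]>.15)
    for sg in(-1,1):
        m=k&(sg*L[:,0]>0)
        if m.sum()>5: print(n,'shaft',sg,m.sum(),np.percentile(L[m],[3,50,97],0).round(4)[:,1:].tolist())
print('TCP caddy xy',((p['position'][:2]-e)@Rz).round(4),'z',p['position'][2].round(4))
y=np.array([-np.sin(a),np.cos(a)]); to([*(e-.024*y),.152],-12.35)
E
python3 meas.py 2
```

```text
scene flange -1 101 med [-0.1171 -0.0179  0.2635] lo [-0.1192 -0.0351  0.2437] hi [-0.1135 -0.0116  0.2671]
scene plate -1 85 med [-0.1014  0.0081  0.2009] lo [-0.1032 -0.0151  0.158 ] hi [-0.0994  0.0427  0.2032]
scene flange 1 73 med [ 0.1161 -0.0159  0.262 ] lo [ 0.1146 -0.0364  0.2433] hi [ 0.1204 -0.0121  0.2668]
scene plate 1 73 med [0.0982 0.0029 0.2009] lo [ 0.0967 -0.0452  0.1571] hi [0.1009 0.0425 0.2036]
scene shaft -1 237 [[-0.0315, 0.2472], [-0.0233, 0.2599], [-0.0178, 0.2614]]
scene shaft 1 204 [[-0.0313, 0.2469], [-0.0209, 0.2592], [-0.018, 0.261]]
top flange -1 22 med [-0.1159 -0.0274  0.2654] lo [-0.1179 -0.0348  0.2632] hi [-0.1124 -0.0126  0.2676]
top plate -1 169 med [-0.0974 -0.0026  0.1624] lo [-0.1013 -0.0447  0.1133] hi [-0.0966  0.0192  0.2037]
top flange 1 13 med [ 0.1176 -0.0222  0.2656] lo [ 0.1165 -0.0349  0.2634] hi [ 0.1216 -0.0129  0.2673]
top plate 1 171 med [0.0975 0.0162 0.1816] lo [ 0.0971 -0.0308  0.1048] hi [0.1012 0.0422 0.2041]
top shaft -1 53 [[-0.0291, 0.2577], [-0.0233, 0.2598], [-0.0182, 0.2619]]
top shaft 1 18 [[-0.0272, 0.2583], [-0.0196, 0.2598], [-0.0171, 0.2618]]
TCP caddy xy [ 0.0008 -0.0253] z 0.2422
t5.47 pos [0.4597 0.2814 0.2423] shift [-0.0023 -0.0039  0.3011] turn [ 0.0002  0.0001 -0.0009] F [-0.18  0.11 -0.36] w 13.9
```

>>> step_arm:
  targets:
    - [[0, 0, 0.04], [0, 0, 0]]
    - [[0, 0, 0.08], [0, 0, 0]]
    - [[0, 0, 0.12], [0, 0, 0]]
    - [[0, 0, 0.15], [0, 0, 0]]
    - [[0, 0, 0.18], [0, 0, 0]]
    - [[0, 0, 0.21], [0, 0, 0]]
    - [[0, 0, 0.235], [0, 0, 0]]
    - [[0, 0, 0.255], [0, 0, 0]]
    - [[0, 0, 0.27], [0, 0, 0]]
    - [[0, 0, 0.275], [0, 0, 0]]

```text
time_s: 6.3
position: [0.4592, 0.282, 0.1593]
tool_rot: [[0.977, -0.214, -0.001], [-0.214, -0.977, -0.0], [-0.001, 0.0, -1.0]]
ft_force: [-0.1, 0.1, -1.1]
grip_width: 0.0133
gripper_force: 97.8
```

>>> step_arm:
  targets:
    - [[0, 0, 0.004], [0, 0, 0]]
    - [[0, 0, 0.008], [0, 0, 0]]
    - [[0, 0, 0.008], [0, 0, 0]]
    - [[0, 0, 0.008], [0, 0, 0]]

```text
time_s: 6.63
position: [0.4594, 0.2822, 0.1578]
tool_rot: [[0.977, -0.213, 0.001], [-0.213, -0.977, 0.0], [0.0, -0.0, -1.0]]
ft_force: [-0.4, -0.5, -0.7]
grip_width: 0.0136
gripper_force: 97.8
```

```bash
python3 meas.py 3
```

```text
scene flange -1 98 med [-0.1179 -0.0173  0.1778] lo [-0.1197 -0.0339  0.1607] hi [-0.1139 -0.011   0.1826]
scene plate -1 101 med [-0.1014  0.0122  0.2014] lo [-0.1036 -0.0116  0.1575] hi [-0.0995  0.0437  0.2031]
scene flange 1 24 med [ 0.1174 -0.027   0.1807] lo [ 0.114  -0.0357  0.1597] hi [ 0.1198 -0.0128  0.1832]
scene plate 1 73 med [0.0981 0.0018 0.2008] lo [ 0.0962 -0.0455  0.1573] hi [0.1006 0.0418 0.2033]
scene shaft -1 212 [[-0.0307, 0.1633], [-0.0222, 0.1754], [-0.0013, 0.3894]]
scene shaft 1 153 [[-0.0304, 0.1631], [-0.0199, 0.1747], [-0.0168, 0.1772]]
top flange -1 13 med [-0.1167 -0.0245  0.181 ] lo [-0.1177 -0.0325  0.1785] hi [-0.1129 -0.0145  0.1825]
top plate -1 109 med [-0.0974 -0.01    0.1586] lo [-0.1011 -0.0448  0.1102] hi [-0.0967  0.0075  0.2043]
top flange 1 9 med [ 0.1171 -0.0178  0.1811] lo [ 0.1161 -0.0327  0.1785] hi [ 0.121  -0.011   0.1834]
top plate 1 203 med [0.0976 0.0101 0.1762] lo [ 0.0971 -0.0446  0.1082] hi [0.1012 0.0416 0.2034]
top shaft -1 49 [[-0.028, 0.1726], [-0.0222, 0.1754], [-0.0163, 0.3013]]
top shaft 1 33 [[-0.0279, 0.1736], [-0.0204, 0.1752], [-0.0163, 0.187]]
TCP caddy xy [ 0.0003 -0.0244] z 0.1578
t6.73 pos [0.4594 0.2822 0.1578] shift [-0.0009 -0.0015  0.0192] turn [-0.0003 -0.0006  0.0006] F [-0.25  1.42 -1.22] w 13.4
```

>>> step_arm:
  targets:
    - [[0, 0, 0.005], [0, 0, 0]]
    - [[0, 0, 0.01], [0, 0, 0]]
    - [[0, 0, 0.012], [0, 0, 0]]
    - [[0, 0, 0.012], [0, 0, 0]]
    - [[0, 0, 0.012], [0, 0, 0]]
    - [[0, 0, 0.012], [0, 0, 0]]
    - [[0, 0, 0.012], [0, 0, 0]]
    - [[0, 0, 0.012], [0, 0, 0]]

```text
time_s: 7.4
position: [0.4594, 0.2822, 0.1549]
tool_rot: [[0.977, -0.213, 0.001], [-0.213, -0.977, 0.0], [0.001, -0.001, -1.0]]
ft_force: [-3.3, 0.0, 7.1]
grip_width: 0.0138
gripper_force: 99.1
```

```bash
python3 meas.py 4 | egrep 'flange|shaft|t[0-9]|TCP'
```

```text
scene flange -1 101 med [-0.1183 -0.0183  0.1739] lo [-0.1198 -0.0338  0.1569] hi [-0.1139 -0.0111  0.1802]
scene flange 1 14 med [ 0.1159 -0.0334  0.1768] lo [ 0.1146 -0.036   0.1558] hi [ 0.1204 -0.0148  0.1799]
scene shaft -1 200 [[-0.0313, 0.1597], [-0.0229, 0.1726], [-0.0007, 0.3865]]
scene shaft 1 157 [[-0.0304, 0.1602], [-0.02, 0.1721], [-0.0169, 0.1743]]
top flange -1 13 med [-0.1162 -0.0262  0.1778] lo [-0.1178 -0.034   0.1755] hi [-0.1127 -0.0163  0.1803]
top flange 1 7 med [ 0.1166 -0.023   0.1785] lo [ 0.1162 -0.0334  0.1774] hi [ 0.1205 -0.0106  0.179 ]
top shaft -1 45 [[-0.0287, 0.1697], [-0.0235, 0.172], [-0.016, 0.3971]]
top shaft 1 31 [[-0.0274, 0.1696], [-0.0206, 0.172], [-0.0164, 0.1753]]
TCP caddy xy [ 0.0003 -0.0244] z 0.1549
t7.50 pos [0.4595 0.2822 0.1549] shift [-0.001  -0.0015  0.0095] turn [-0.0008 -0.0014  0.0005] F [-1.49 -0.61  6.78] w 13.5
```

>>> step_arm:
  targets:
    - [[0, 0, -0.01], [0, 0, 0]]
    - [[0, 0, -0.01], [0, 0, 0]]
    - [[0, -0.01, -0.01], [0, 0, 0]]
    - [[0, -0.02, -0.01], [0, 0, 0]]
    - [[0, -0.03, -0.01], [0, 0, 0]]
    - [[0, -0.04, -0.01], [0, 0, 0]]
    - [[0, -0.05, -0.01], [0, 0, 0]]
    - [[0, -0.06, -0.01], [0, 0, 0]]
    - [[0, -0.07, -0.01], [0, 0, 0]]
    - [[0, -0.079, -0.01], [0, 0, 0]]

```text
time_s: 8.33
position: [0.4644, 0.3056, 0.1569]
tool_rot: [[0.977, -0.213, 0.0], [-0.213, -0.977, 0.0], [0.0, -0.0, -1.0]]
ft_force: [-0.7, 0.1, -1.6]
grip_width: 0.0139
gripper_force: 97.9
```

>>> step_arm:
  targets:
    - [[0, 0, 0], [0, 0, 0]]
    - [[0, 0, 0], [0, 0, 0]]
    - [[0, 0, 0], [0, 0, 0]]

```text
time_s: 8.58
position: [0.4643, 0.3052, 0.1569]
tool_rot: [[0.977, -0.214, -0.0], [-0.214, -0.977, -0.0], [-0.0, 0.0, -1.0]]
ft_force: [-0.3, 0.2, -0.8]
grip_width: 0.0138
gripper_force: 97.9
```

```bash
python3 meas.py 5; python3 - <<'E'
import cv2
a=cv2.imread('pics/scene5.png')[160:360,220:420]; cv2.imwrite('pics/c5.png',cv2.resize(a,(600,600),interpolation=2))
E
```

```text
scene flange -1 110 med [-0.1181  0.0045  0.1763] lo [-0.1199 -0.0108  0.16  ] hi [-0.1138  0.0123  0.1821]
scene plate -1 54 med [-0.1015  0.0289  0.2012] lo [-0.1035  0.0056  0.1379] hi [-0.0995  0.0431  0.2031]
scene flange 1 10 med [0.1184 0.0018 0.1811] lo [ 0.117  -0.0123  0.1798] hi [0.1197 0.0112 0.1817]
scene plate 1 73 med [ 0.0981 -0.0003  0.201 ] lo [ 0.0963 -0.046   0.1576] hi [0.1006 0.0418 0.2033]
scene shaft -1 221 [[-0.0074, 0.1616], [0.0008, 0.1746], [0.0212, 0.3897]]
scene shaft 1 137 [[-0.0071, 0.1637], [0.0026, 0.1743], [0.0064, 0.1763]]
top flange -1 9 med [-0.1162  0.0025  0.1799] lo [-0.1176 -0.005   0.1782] hi [-0.1129  0.0096  0.1835]
top plate -1 177 med [-0.0972  0.0079  0.1592] lo [-0.1015 -0.0354  0.1125] hi [-0.0965  0.0366  0.2034]
top flange 1 8 med [0.1171 0.0018 0.1803] lo [ 0.1162 -0.0098  0.1775] hi [0.1209 0.0108 0.1813]
top plate 1 219 med [0.0975 0.0032 0.1666] lo [ 0.0972 -0.0443  0.1052] hi [0.1013 0.0419 0.204 ]
top shaft -1 72 [[-0.0058, 0.1721], [0.0001, 0.1749], [0.0082, 0.3956]]
TCP caddy xy [ 0.0001 -0.0009] z 0.1569
t8.68 pos [0.4644 0.3051 0.1569] shift [-0.0006  0.0769  0.0165] turn [0.0001 0.     0.0003] F [ 0.13  0.19 -1.35] w 13.7
```

View pics/c5.png

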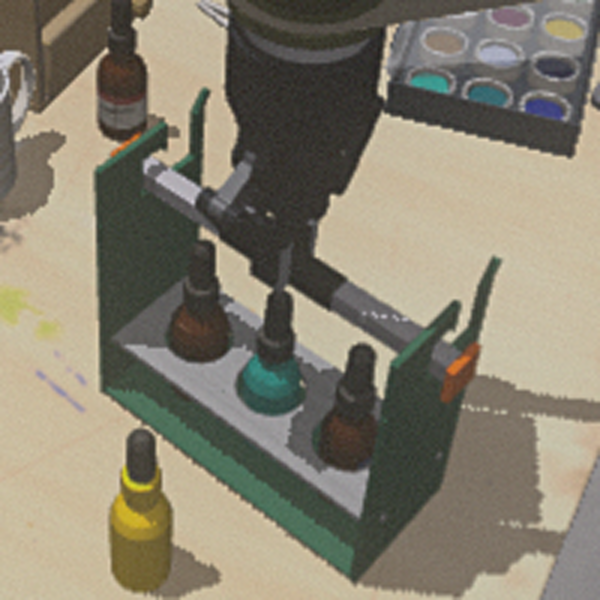

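The bar is now under both hooks at y≈0.5 mm, with its near flange at about (460,370) in the crop. I'll raise it slowly into the pockets.

>>> step_arm:
  targets:
    - [[0, 0, -0.005], [0, 0, 0]]
    - [[0, 0, -0.01], [0, 0, 0]]
    - [[0, 0, -0.015], [0, 0, 0]]
    - [[0, 0, -0.02], [0, 0, 0]]
    - [[0, 0, -0.024], [0, 0, 0]]
    - [[0, 0, -0.028], [0, 0, 0]]
    - [[0, 0, -0.028], [0, 0, 0]]
    - [[0, 0, -0.028], [0, 0, 0]]

```text
time_s: 9.35
position: [0.4644, 0.3053, 0.1654]
tool_rot: [[0.977, -0.214, 0.0], [-0.214, -0.977, 0.0], [0.0, -0.0, -1.0]]
ft_force: [-0.3, -0.3, -1.1]
grip_width: 0.0137
gripper_force: 97.9
```

>>> step_arm:
  targets:
    - [[0, 0, -0.004], [0, 0, 0]]
    - [[0, 0, -0.008], [0, 0, 0]]
    - [[0, 0, -0.012], [0, 0, 0]]
    - [[0, 0, -0.016], [0, 0, 0]]
    - [[0, 0, -0.018], [0, 0, 0]]
    - [[0, 0, -0.018], [0, 0, 0]]
    - [[0, 0, -0.018], [0, 0, 0]]

```text
time_s: 9.93
position: [0.4643, 0.3052, 0.1705]
tool_rot: [[0.977, -0.214, -0.001], [-0.214, -0.977, -0.0], [-0.001, 0.0, -1.0]]
ft_force: [0.1, 0.0, -6.7]
grip_width: 0.0137
gripper_force: 98.0
```

```bash
python3 meas.py 6
```

```text
scene flange -1 110 med [-0.1183  0.0051  0.1889] lo [-0.1199 -0.0102  0.1714] hi [-0.1143  0.0123  0.1951]
scene plate -1 48 med [-0.1015  0.0275  0.2043] lo [-0.1034  0.012   0.1985] hi [-0.0996  0.0436  0.2058]
scene flange 1 50 med [0.116  0.0024 0.1925] lo [ 0.1136 -0.0112  0.186 ] hi [0.1192 0.0122 0.1952]
scene plate 1 69 med [0.0983 0.0058 0.2038] lo [ 0.0963 -0.046   0.1608] hi [0.1005 0.0409 0.2062]
scene shaft -1 227 [[-0.0074, 0.1759], [0.0008, 0.1881], [0.0208, 0.3945]]
scene shaft 1 151 [[-0.0071, 0.1769], [0.0038, 0.1874], [0.0064, 0.1896]]
top flange -1 13 med [-0.1167 -0.0013  0.1941] lo [-0.1179 -0.0094  0.1916] hi [-0.1132  0.0103  0.1955]
top plate -1 218 med [-0.0972  0.0017  0.1609] lo [-0.1017 -0.0414  0.1088] hi [-0.0966  0.0373  0.2054]
top flange 1 9 med [0.1167 0.0027 0.1936] lo [ 0.116  -0.0075  0.1914] hi [0.1212 0.0119 0.1954]
top plate 1 222 med [0.0975 0.0018 0.1633] lo [ 0.097  -0.0445  0.1047] hi [0.1012 0.042  0.2066]
top shaft -1 66 [[-0.0047, 0.1853], [0.0006, 0.1882], [0.008, 0.1907]]
TCP caddy xy [ 0.     -0.0009] z 0.1705
t10.03 pos [0.4643 0.3052 0.1705] shift [-0.0003  0.077   0.0617] turn [0.0004 0.0005 0.0005] F [-0.37 -0.01 -5.88] w 13.7
```

The plate tops are up about 3 mm and the bar sits about 178 mm above the caddy base, so it bears in both pockets. Now I'll lift gently.

>>> step_arm:
  targets:
    - [[0, 0, -0.01], [0, 0, 0]]
    - [[0, 0, -0.03], [0, 0, 0]]
    - [[0, 0, -0.055], [0, 0, 0]]
    - [[0, 0, -0.08], [0, 0, 0]]
    - [[0, 0, -0.105], [0, 0, 0]]
    - [[0, 0, -0.13], [0, 0, 0]]
    - [[0, 0, -0.155], [0, 0, 0]]
    - [[0, 0, -0.18], [0, 0, 0]]
    - [[0, 0, -0.2], [0, 0, 0]]
    - [[0, 0, -0.215], [0, 0, 0]]

```text
time_s: 10.87
position: [0.4645, 0.3053, 0.2362]
tool_rot: [[0.977, -0.213, 0.001], [-0.213, -0.977, 0.0], [0.001, -0.0, -1.0]]
ft_force: [-1.5, 0.3, -6.1]
grip_width: 0.0136
gripper_force: 97.9
```

>>> step_arm:
  targets:
    - [[0, 0, -0.015], [0, 0, 0]]
    - [[0, 0, -0.028], [0, 0, 0]]
    - [[0, 0, -0.036], [0, 0, 0]]
    - [[0, 0, -0.04], [0, 0, 0]]
    - [[0, 0, -0.042], [0, 0, 0]]
    - [[0, 0, -0.042], [0, 0, 0]]
    - [[0, 0, -0.042], [0, 0, 0]]
    - [[0, 0, -0.042], [0, 0, 0]]
    - [[0, 0, -0.042], [0, 0, 0]]
    - [[0, 0, -0.042], [0, 0, 0]]

```text
time_s: 11.7
position: [0.4644, 0.3052, 0.2477]
tool_rot: [[0.977, -0.214, -0.0], [-0.214, -0.977, -0.0], [-0.0, 0.0, -1.0]]
ft_force: [-0.1, -0.4, -5.3]
grip_width: 0.0136
gripper_force: 97.9
```

>>> step_arm:
  targets:
    - [[0, 0, 0], [0, 0, 0]]
    - [[0, 0, 0], [0, 0, 0]]
    - [[0, 0, 0], [0, 0, 0]]
    - [[0, 0, 0], [0, 0, 0]]
    - [[0, 0, 0], [0, 0, 0]]
    - [[0, 0, 0], [0, 0, 0]]
    - [[0, 0, 0], [0, 0, 0]]
    - [[0, 0, 0], [0, 0, 0]]
    - [[0, 0, 0], [0, 0, 0]]
    - [[0, 0, 0], [0, 0, 0]]

```text
time_s: 12.53
position: [0.4644, 0.3053, 0.2478]
tool_rot: [[0.977, -0.214, -0.0], [-0.214, -0.977, 0.0], [-0.0, -0.0, -1.0]]
ft_force: [0.7, -0.3, -5.6]
grip_width: 0.0135
gripper_force: 97.9
```

```bash
python3 meas.py 7; sleep 0; python3 meas.py 8 | grep flange
```

```text
scene flange -1 134 med [-0.1183  0.0054  0.2655] lo [-0.1197 -0.0099  0.2501] hi [-0.1138  0.0127  0.272 ]
scene plate -1 51 med [-0.1016  0.0289  0.2816] lo [-0.1035  0.0037  0.1763] hi [-0.0996  0.0435  0.283 ]
scene flange 1 40 med [0.1155 0.0024 0.2699] lo [ 0.1141 -0.0114  0.2655] hi [0.1198 0.0118 0.2721]
scene plate 1 103 med [0.0978 0.003  0.2809] lo [ 0.0957 -0.0465  0.1678] hi [0.1006 0.0431 0.2835]
scene shaft -1 257 [[-0.0072, 0.1861], [0.0004, 0.2653], [0.0063, 0.2669]]
scene shaft 1 194 [[-0.0076, 0.1863], [0.0024, 0.265], [0.0066, 0.2668]]
top flange -1 24 med [-0.1163 -0.0014  0.2706] lo [-0.1186 -0.0095  0.268 ] hi [-0.1133  0.0112  0.2736]
top plate -1 404 med [-0.0974 -0.0051  0.2358] lo [-0.1018 -0.0438  0.1433] hi [-0.0967  0.0386  0.283 ]
top flange 1 12 med [0.1166 0.0014 0.2709] lo [ 0.1159 -0.0104  0.2687] hi [0.1204 0.0097 0.2719]
top plate 1 296 med [ 0.0975 -0.0086  0.2389] lo [ 0.0971 -0.0437  0.1389] hi [0.1012 0.0417 0.2831]
top shaft -1 70 [[-0.0047, 0.2631], [-0.0001, 0.2651], [0.0071, 0.2677]]
TCP caddy xy [ 0.0001 -0.0008] z 0.2478
t12.63 pos [0.4644 0.3053 0.2478] shift [-0.0005  0.0772  0.3194] turn [0.     0.     0.0004] F [ 0.78 -0.67 -5.82] w 13.2
scene flange -1 128 med [-0.118   0.0061  0.266 ] lo [-0.1197 -0.0106  0.2487] hi [-0.1141  0.0126  0.2728]
scene flange 1 41 med [0.116  0.0028 0.2698] lo [ 0.1136 -0.0117  0.2631] hi [0.1206 0.012  0.2727]
top flange -1 26 med [-0.1163 -0.0011  0.2705] lo [-0.1185 -0.0097  0.2687] hi [-0.1132  0.0121  0.2737]
top flange 1 11 med [0.1165 0.0005 0.271 ] lo [ 0.1157 -0.0104  0.269 ] hi [0.1197 0.0095 0.2723]
```

View pics/scene8.png

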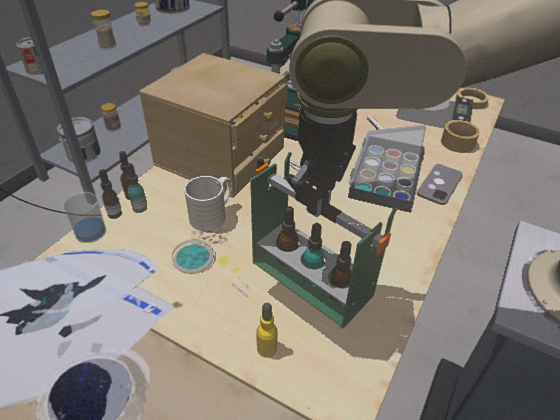

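The caddy hangs level about 80 mm up with its three bottles upright at about (288,235), (315,252) and (342,270), and it isn't moving. I'll hand it in.

```bash
python3 -c "
from rig import close_job
print(close_job())"
```

```text
the job is handed in; nothing more can be done
None
```

The job is handed in: the caddy hangs level and still from the gripped bar, about 80 mm above the table, with its three bottles aboard and the mug, petri dish and red-banded bottle untouched; the hand-in returned no verdict.

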